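# Weigh out ballast plates on the spring balance

## Robot

A 7-joint arm with a two-finger parallel gripper is mounted at the origin on the work surface. World frame = base frame: x ahead of the robot, y to its left, z up, the work surface at z = 0. Lengths are in m, angles in rad, forces in N, time in s.
With the tool pointing down it reaches from about 0.4 to 0.85 m from the base axis. Payload 10.4 kg.
Tool frame: the origin (TCP) lies at the very end of the fingers, on their centre line; the grasp point (between the pads) lies 19 mm behind it; z points along the fingers, x is the direction in which the jaws open and shut, and the axes are right-handed (so a half turn about z gives the same grasp; the last joint's range is limited). The gripper opens to 85 mm and grips with 20 to 120 N. Pads are 22 mm wide; open, the fingers measure 114 mm over their backs; the gripper's body (76 mm by 85 mm) begins 54 mm behind the grasp point. The pads swing forward as they close: fully open they stand 13 mm farther back than shut.
Start: joints at [1.315, 0.332, -0.065, 1.46, 0.022, 1.35, -0.088], TCP at [0.144, -0.608, 0.231] pointing down, gripper open.
Joint ranges: [-2.6, 2.6], [-0.5, 2.12], [-1.47, 1.34], [0.16, 2.42], [-1.27, 4.41], [0.06, 2.06], [-2.6, 2.6]. Speed limits (rad/s): [2.22, 2.22, 2.79, 2.79, 3.14, 3.14, 3.14].

## Interface

Orientations are given as [roll, pitch, yaw] about the fixed x, y, z axes, in that order (R = Rz(yaw) Ry(pitch) Rx(roll)).
In Python, from plant import arm gives the robot as it stands. The module is installed in compiled form; this text tells all that it offers. Calls block until the motion is done:
- arm.move_ptp(position, orientation): joint-space move of the TCP to a pose.
- arm.movel(position, rate=0.15, attitude=None, force_limit=None): straight line of the TCP; attitude=None keeps the orientation; rate is the mean speed in m/s. With force_limit (N) it stops when the force on the tool has changed by that much, and returns True; else False.
- arm.move_joints(angles): joint-space move.
- arm.open() and arm.close(): open the fingers fully, or close them until they stop; the grip force is fixed at half the most.
- arm.pause(seconds).
- arm.ik(position, orientation): joint angles nearest the present ones, or None.
- arm.read_state(): the state.
- arm.snapshot(name): name is "scene" or "top" or "wrist"; returns the picture (480x640x3 uint8, red, green, blue); there is no depth.
- arm.calibration(name): a dict with "fx", "fy", "cx", "cy" (pixels), "k1" (the pictures are not rectified: a ray, as slopes to the right and down, at radius r is drawn at 1 + k1 r^2 times it, then the intrinsics apply), "rvec" (rotation vector, rad) and "tvec" (3), from world to camera coordinates, as OpenCV has them. Camera axes: x right, y down, z forward; pixel columns grow to the right and rows downward; lengths in m; the calibration is good to about 2 mm. A picture is of the moment at which its call begins: read the wrist's pose just before it. calibration takes no time and is no camera call; for the wrist camera it gives the pose at the moment of the call.
A pose or a line that the arm cannot do raises arm.IKError and nothing moves.
- arm.close_job(): hands the job in, once; it reports no verdict.
Trained networks look in the newest picture that a camera, given by its name, has taken for a name from the list of things; names that differ only in an ending like _2 or _b are one class to them, and where a whole thing is asked for, a point or a joint stands for the part that bears it (a point fixed in the world has none). Each returns a list of dicts, best first, with "score" (0 to 1); they miss things now and then, are a little off and sometimes report something else, mostly with a low value. They report only what shows in the picture. A call takes as long as a camera call. They do not tell look-alikes from the thing itself.
- arm.look_for(target, camera): "at" ([row, column] in pixels, amid what is visible of it).
The state is a dict: "time_s": time; "q": joint angles; "qd": joint speeds; "tau": joint torques, N m; "eef_pos": TCP position; "orientation": TCP orientation; "wrist_force": force on the tool from outside, world axes, zero at the start; "wrist_torque": the same for the moment, N m; "gripper_width": finger opening in m.
Only numpy, scipy, OpenCV 4.12 (cv2) and the standard library are available. Lean on these libraries where they do the work, as an engineer would, in place of code of your own. Each camera call takes 0.05 s, during which the arm holds its last target. There are 200 camera calls.

## Task

Weigh out ballast for the tall planter: slip the slotted steel plates over the upright blade of the spring balance, flat on the pan and on one another, until the pan's pointer rests within the dark band on the post; leave the plates that are not needed lying on the sill. Set them on gently - no dropping them, and never bear the pan right down to its stop - and leave everything else on the sill where it is.

Things in the scene. Friction and masses are not known exactly. Their poses are not given: they have to be found in the camera images.
- scale: Spring balance fixed to the sill: grey base 120 x 120 x 36 mm, origin at the centre of its underside, z up, its front looks along -x. A white post, 16 x 8 mm and 125 mm high, stands 88 mm from the axis on the +y side. The pan rides on a steel stem above the base.
- pan: Round flat aluminium pan, 100 mm across, 6 mm thick; origin at the centre of its top face, z up, axes parallel to scale's. It moves straight up and down only, on a spring of about 180 N/m (5.5 mm per N); empty, its top is 107 to 117 mm above the sill; at its bottom stop it is at 66 mm. A flat blade rises from its centre. A plate over the blade rests flat on the pan (or on the plates below it).
- blade_top (a point): Top centre of the blade, 42 mm above the pan; axes are the PAN's, not the blade's. Steel blade 28 mm long, 5 thick, 42 high, swivel held by friction (0.12 Nm). Its length lies 0.1 to 1.7 rad anticlockwise from the pan's x: not reported, so look, or turn a lightly pressing plate on its top until it drops over and the pan springs up. A plate passes within about 0.1 rad (or a half turn on) and 1.5 mm of centre.
- pointer (a point): Tip of the small dark pointer on the pan's +y edge, 74 mm from the pan's axis and 3 mm below the pan's top face; it sinks with the pan.
- band (a point): Centre of the dark band on the post, on the side facing the pan. The band is 13 mm tall (6.5 mm above and below this point), and the pointer travels up and down in front of it.
- plate1_mid (a point): Dark steel ballast plate, one of four alike: 64 x 40 x 10 mm, about 185 g (10 per cent more or less), with a slot 32.5 x 8 mm right through its middle, lying flat on the sill at the start. One plate lowers the pan by about 10 mm; two or three are needed; origin at its centre half-way up (5 mm above its underside), x along its length and along its slot, y across, z up. Grasp it across its 40 mm width.
- plate2_mid (a point): Dark steel ballast plate, one of four alike: 64 x 40 x 10 mm, about 185 g (10 per cent more or less), with a slot 32.5 x 8 mm right through its middle, lying flat on the sill at the start. One plate lowers the pan by about 10 mm; two or three are needed; origin at its centre half-way up (5 mm above its underside), x along its length and along its slot, y across, z up. Grasp it across its 40 mm width.
- plate3_mid (a point): Dark steel ballast plate, one of four alike: 64 x 40 x 10 mm, about 185 g (10 per cent more or less), with a slot 32.5 x 8 mm right through its middle, lying flat on the sill at the start. One plate lowers the pan by about 10 mm; two or three are needed; origin at its centre half-way up (5 mm above its underside), x along its length and along its slot, y across, z up. Grasp it across its 40 mm width.
- plate4_mid (a point): Dark steel ballast plate, one of four alike: 64 x 40 x 10 mm, about 185 g (10 per cent more or less), with a slot 32.5 x 8 mm right through its middle, lying flat on the sill at the start. One plate lowers the pan by about 10 mm; two or three are needed; origin at its centre half-way up (5 mm above its underside), x along its length and along its slot, y across, z up. Grasp it across its 40 mm width.
- planter: Bystander: two-tier grey plastic planter, 182 mm across, 190 mm high; origin under its centre.
- jar: Bystander: glass jar with clamp lid, 84 mm across, 118 mm high; origin under its centre.
- mug: Bystander: blue enamel mug, 80 mm across, 80 mm high, handle at its +y; origin under its centre.
- trowel: Bystander: stainless trowel lying along its x, 105 mm of wooden handle to -x and 185 mm of neck and blade to +x, 60 mm wide, up to 24 mm high.
- marker: Bystander: bamboo plant marker lying flat along its x, 170 x 16 x 5 mm; origin under its middle.
- clay_pot: Bystander: terracotta pot, 90 mm across, 75 mm high; origin under its centre.
There are look-alikes about, which are no part of the job. Leave any pink or yellow look-alike of the part that bears plate4_mid alone.

How it is judged:
By the outcome, as a careful person would: the job done as asked, in the order asked, and still so for the second after the job is handed in, with the robot touching nothing.
It also fails if it takes over 72 s, if anything falls off the work surface, if the arm or the gripper's body presses on something with over 40 N, if the wrist force passes 120 N, or if a joint passes its speed limit or range.

## Working session

There is one attempt and no reset: what is moved stays moved. The work goes in short steps, each a Python script; the robot and the scene stay as the last script left them, time stands still between calls to the robot, and variables do not carry over. Pictures are saved under pics/ and viewed, about 8 in all and at most 12, crops included, and the job is handed in when it is done.

```bash
mkdir -p pics; cat > h.py <<'E'
import numpy as np, cv2
from plant import arm
def snap(cam,name=None,crop=None,scale=1):
    c=arm.calibration(cam); im=arm.snapshot(cam)
    if name:
        o=im if crop is None else im[crop[0]:crop[1],crop[2]:crop[3]]
        o=cv2.resize(o,None,fx=scale,fy=scale,interpolation=cv2.INTER_CUBIC)
        cv2.imwrite(f'pics/{name}.png',o[:,:,::-1])
    return im,c
def ray(c,px):  # px=[row,col]
    K=np.array([[c['fx'],0,c['cx']],[0,c['fy'],c['cy']],[0,0,1.]])
    u=cv2.undistortPoints(np.array([[[px[1],px[0]]]],float),K,np.array([c['k1'],0,0,0.]))[0,0]
    R=cv2.Rodrigues(np.array(c['rvec'],float))[0]; t=np.array(c['tvec'],float)
    return -R.T@t, R.T@np.array([u[0],u[1],1.])
def onz(c,px,z):
    o,d=ray(c,px); return o+d*(z-o[2])/d[2]
def proj(c,P):
    R=cv2.Rodrigues(np.array(c['rvec'],float))[0]; p=R@np.array(P,float)+np.array(c['tvec'],float)
    x,y=p[:2]/p[2]; s=1+c['k1']*(x*x+y*y)
    return np.array([c['cy']+c['fy']*y*s, c['cx']+c['fx']*x*s])
def tri(c1,p1,c2,p2):
    o1,d1=ray(c1,p1);o2,d2=ray(c2,p2)
    s=np.linalg.lstsq(np.stack([d1,-d2],1),o2-o1,rcond=None)[0]
    a=o1+s[0]*d1;b=o2+s[1]*d2
    return (a+b)/2,np.linalg.norm(a-b)
E
python3 - <<'E'
from h import *
for cam in ['top','scene']:
    im,c=snap(cam,cam+'0')
    print(cam,{k:np.round(v,3).tolist() for k,v in c.items()})
    for n,z in [('plate1_mid',.005),('scale',.036),('pan',.112),('blade_top',.154),('pointer',.109),('band',.09),('planter',.19),('jar',.118),('mug',.08),('trowel',.01),('marker',.005),('clay_pot',.075)]:
        for r in arm.look_for(n,cam)[:8]: print(n,round(r['score'],2),np.round(r['at']).tolist(),onz(c,r['at'],z).round(3)[:2].tolist())
s=arm.read_state();print(s['time_s'],s['orientation'],s['wrist_force'])
E
```

```text
top {'fx': 542.742, 'fy': 542.742, 'cx': 317.931, 'cy': 240.598, 'k1': 0.002, 'rvec': [2.139, -2.194, 0.103], 'tvec': [0.014, 0.541, 1.309]}
plate1_mid 0.95 [271.0, 409.0] [0.462, -0.225]
scale 0.92 [239.0, 250.0] [0.548, 0.166]
scale 0.58 [294.0, 145.0] [0.421, 0.423]
pan 0.82 [236.0, 252.0] [0.548, 0.153]
blade_top 0.84 [237.0, 250.0] [0.54, 0.15]
blade_top 0.28 [189.0, 166.0] [0.654, 0.34]
pointer 0.82 [236.0, 250.0] [0.547, 0.157]
band 0.86 [236.0, 252.0] [0.549, 0.155]
planter 0.72 [200.0, 522.0] [0.603, -0.446]
planter 0.63 [264.0, 347.0] [0.471, -0.062]
jar 0.57 [230.0, 111.0] [0.569, 0.475]
jar 0.17 [235.0, 250.0] [0.549, 0.157]
mug 0.7 [294.0, 145.0] [0.419, 0.41]
trowel 0.64 [162.0, 331.0] [0.743, -0.037]
marker 0.9 [262.0, 308.0] [0.49, 0.027]
clay_pot 0.73 [191.0, 166.0] [0.665, 0.363]
scene {'fx': 589.08, 'fy': 589.08, 'cx': 318.751, 'cy': 232.401, 'k1': -0.094, 'rvec': [2.378, 0.681, -0.231], 'tvec': [-0.47, -0.128, 1.732]}
plate1_mid 0.71 [318.0, 241.0] [0.467, -0.227]
scale 0.57 [222.0, 350.0] [0.552, 0.162]
pan 0.67 [202.0, 346.0] [0.539, 0.157]
pan 0.64 [250.0, 302.0] [0.527, -0.038]
pan 0.5 [218.0, 352.0] [0.577, 0.119]
blade_top 0.7 [206.0, 349.0] [0.568, 0.117]
pointer 0.93 [208.0, 347.0] [0.549, 0.146]
band 0.72 [207.0, 346.0] [0.537, 0.16]
band 0.71 [220.0, 348.0] [0.566, 0.123]
planter 0.83 [417.0, 220.0] [0.644, -0.505]
jar 0.87 [152.0, 410.0] [0.599, 0.418]
jar 0.7 [317.0, 239.0] [0.512, -0.278]
jar 0.35 [203.0, 346.0] [0.542, 0.151]
mug 0.95 [149.0, 353.0] [0.437, 0.377]
trowel 0.64 [314.0, 370.0] [0.733, -0.051]
marker 0.78 [253.0, 302.0] [0.485, 0.023]
marker 0.62 [147.0, 412.0] [0.553, 0.556]
clay_pot 0.69 [190.0, 422.0] [0.678, 0.342]
clay_pot 0.45 [276.0, 279.0] [0.506, -0.113]
1.3 [-3.14158399e+00 -8.76056652e-05 -1.33798200e+00] [-0.33561785 -0.12282223 -0.05400612]
```

View pics/top0.png

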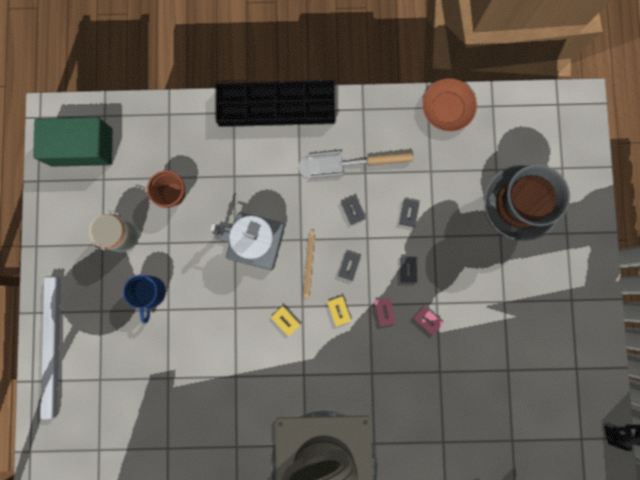

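View pics/scene0.png

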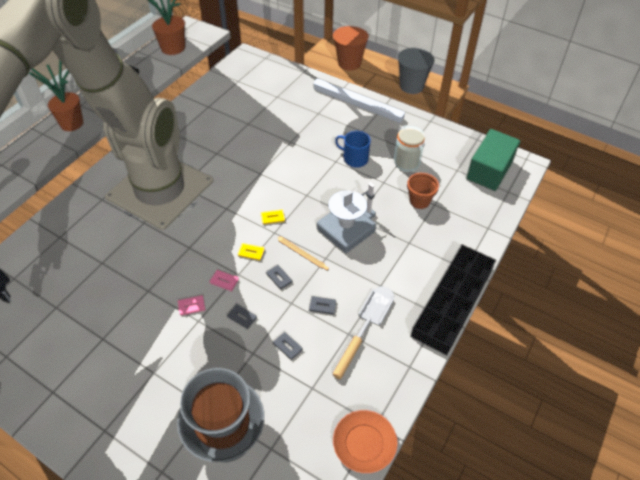

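The top view shows four dark plates at about (row, col) (210,352), (212,410), (265,349) and (270,409). Those are what I want. The look-alikes to leave are yellow at (320,286) and (311,340), and pink at (313,385) and (320,428). The scale is at (238,250). Next I'll segment the plates and check them in a close crop.

```bash
cat > seg.py <<'E'
from h import *
def plates(im,c,zs=.010,guess=None,area=(150,900),dark=None):
    """dark low-saturation blobs -> (xy, yaw, size)"""
    f=im.astype(int); mx=f.max(2); mn=f.min(2)
    out=[]
    for g in guess:
        r,q=proj(c,[g[0],g[1],zs]).round().astype(int)
        # local window sized by scale
        w=int(np.linalg.norm(proj(c,[g[0]+.05,g[1],zs])-proj(c,[g[0],g[1],zs])))
        r0,q0=max(r-w,0),max(q-w,0)
        sub=mx[r0:r+w,q0:q+w].astype(np.uint8)
        t,b=cv2.threshold(sub,0,255,cv2.THRESH_BINARY_INV+cv2.THRESH_OTSU)
        cs,_=cv2.findContours(b,cv2.RETR_EXTERNAL,cv2.CHAIN_APPROX_NONE)
        cn=max(cs,key=cv2.contourArea)
        P=np.array([onz(c,[p[0][1]+r0,p[0][0]+q0],zs)[:2] for p in cn],np.float32)
        (x,y),(a,d),an=cv2.minAreaRect((P*1000).astype(np.float32))
        if a<d: a,d,an=d,a,an+90
        yaw=(np.radians(an)+np.pi/2)%np.pi-np.pi/2
        out.append((x/1000,y/1000,yaw,a,d,t))
    return out
E
python3 - <<'E'
from seg import *
im,c=snap('top')
G=[onz(c,p,.01) for p in [(210,352),(212,410),(265,349),(270,409)]]
for p in plates(im,c,guess=G): print(np.round(p,3))
cv2.imwrite('pics/plates1.png',cv2.resize(im[180:345,260:460],None,fx=4,fy=3.6,interpolation=cv2.INTER_CUBIC)[:,:,::-1])
s=arm.read_state();w=arm.calibration('wrist')
R=cv2.Rodrigues(np.array(w['rvec'],float))[0];o=-R.T@np.array(w['tvec'])
from scipy.spatial.transform import Rotation as Ro
T=Ro.from_euler('xyz',s['orientation']).as_matrix()
print('cam in tool',T.T@(o-s['eef_pos']),'\n',T.T@R.T, w['fx'],w['k1'])
for y in np.arange(-3,3.2,.5):
    q=arm.ik([.55,.155,.35],[np.pi,0,y]); print(y,None if q is None else np.round(q,2))
E
```

```text
[ 6.1900e-01 -9.2000e-02  3.8500e-01  7.3375e+01  5.2585e+01  1.2600e+02]
[  0.601  -0.244  -0.226  78.071  76.547 129.   ]
[ 4.8000e-01 -7.5000e-02 -3.5300e-01  7.1615e+01  4.0016e+01  1.2400e+02]
[  0.465  -0.222   1.545  98.081  96.642 121.   ]
cam in tool [ 4.96685331e-05 -7.99103339e-02 -1.43720930e-01] 
 [[ 9.99999597e-01 -3.06977156e-04 -8.43683155e-04]
 [ 5.55617339e-04  9.49756592e-01  3.12988988e-01]
 [ 7.05213169e-04 -3.12989331e-01  9.49756380e-01]] 431.83305249945454 -0.0635698760499548
-3.0 [ 0.62  0.49 -1.38  1.36  0.48  1.67  2.59]
-2.5 [-1.3   0.33  1.23  1.45 -0.31  1.58 -2.59]
-2.0 [-0.81  0.18  0.53  1.43 -0.09  1.55 -2.28]
-1.5 [ 0.58  0.43 -1.28  1.36  0.41  1.65 -2.14]
-1.0 [ 0.58  0.43 -1.28  1.36  0.41  1.65 -1.64]
-0.5 [ 0.34  0.28 -0.86  1.37  0.21  1.59 -1.  ]
0.0 [ 0.34  0.28 -0.86  1.37  0.21  1.59 -0.5 ]
0.5 [ 0.63  0.54 -1.45  1.36  0.54  1.7  -0.23]
1.0 [ 0.63  0.53 -1.44  1.36  0.53  1.69  0.28]
1.5 [ 0.64  0.54 -1.46  1.36  0.54  1.7   0.77]
2.0 [ 0.56  0.41 -1.24  1.36  0.39  1.64  1.37]
2.5 [ 0.56  0.41 -1.24  1.36  0.39  1.64  1.87]
3.0 [ 0.56  0.41 -1.24  1.36  0.39  1.64  2.37]
```

View pics/plates1.png

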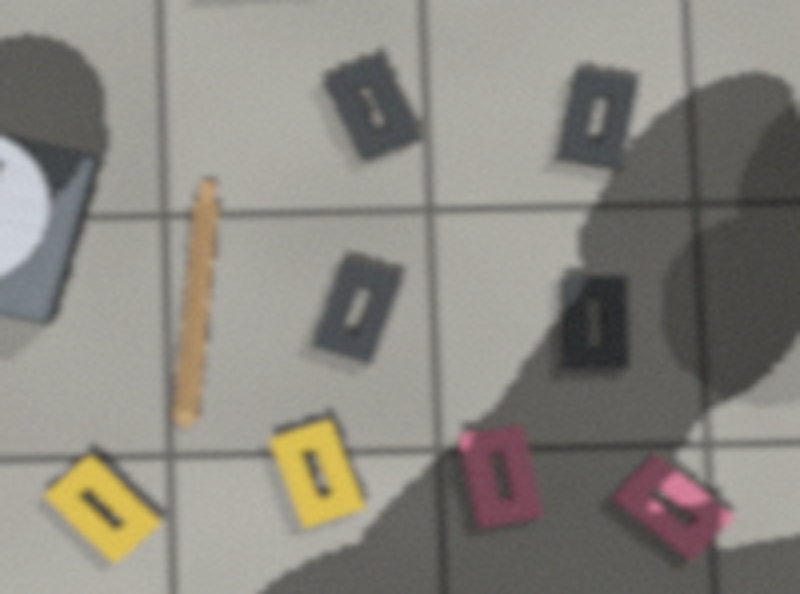

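The crop confirms four dark grey plates, all separate from the yellow and pink ones. I'll look with the wrist camera over the plates on the way, then over the scale.

```bash
python3 - <<'E'
from seg import *
pi=np.pi
s=arm.read_state()
arm.movel([.144,-.608,.34],rate=.3)
arm.move_ptp([.56,-.13,.28],[pi,0,-1.5])
im,c=snap('wrist'); cv2.imwrite('pics/w1.png',im[:,:,::-1]); np.save('w1.npy',dict(im=im,c=c),allow_pickle=True)
G=[(.619,-.092),(.601,-.23),(.48,-.075),(.465,-.222)]
for p in plates(im,c,guess=G): print(np.round(p,3))
for r in arm.look_for('plate1_mid','wrist'): print(round(r['score'],2),np.round(r['at']),onz(c,r['at'],.01).round(3))
arm.move_ptp([.55,.155,.27],[pi,0,-1.5])
im,c=snap('wrist'); cv2.imwrite('pics/w2.png',im[:,:,::-1]); np.save('w2.npy',dict(im=im,c=c),allow_pickle=True)
for n,z in [('scale',.036),('pan',.112),('blade_top',.154),('pointer',.109),('band',.09)]:
    for r in arm.look_for(n,'wrist')[:3]: print(n,round(r['score'],2),np.round(r['at']),onz(c,r['at'],z).round(3))
s=arm.read_state();print(s['time_s'],s['q'].round(2) if hasattr(s['q'],'round') else s['q'],s['eef_pos'],s['wrist_force'])
both=np.hstack([cv2.resize(im,(400,300)) for im in [np.load('w1.npy',allow_pickle=True).item()['im'],im]])
E
```

```text
[ 6.2000e-01 -9.2000e-02 -3.0000e-03  1.0271e+02  6.6808e+01  1.4200e+02]
[ 0.604 -0.225 -0.226 72.813 48.786 81.   ]
[ 4.8300e-01 -7.6000e-02 -3.5000e-01  7.6705e+01  4.1081e+01  1.4000e+02]
[ 4.64000e-01 -2.20000e-01  6.90000e-02  1.03457e+02  9.53420e+01
  1.30000e+02]
0.58 [276. 414.] [ 0.472 -0.225  0.01 ]
scale 0.7 [192. 318.] [0.552 0.163 0.036]
scale 0.35 [276. 546.] [ 0.486 -0.06   0.036]
pan 0.84 [216. 323.] [0.551 0.157 0.112]
pan 0.65 [ 14. 534.] [0.695 0.03  0.112]
blade_top 0.89 [217. 322.] [0.561 0.159 0.154]
pointer 0.56 [216. 323.] [0.549 0.158 0.109]
band 0.73 [192. 316.] [0.563 0.165 0.09 ]
band 0.45 [215. 323.] [0.545 0.158 0.09 ]
5.6333 [ 0.33  0.29 -0.83  1.51  0.22  1.43 -2.01] [0.55028666 0.15409118 0.26998644] [-0.08672516  0.40971017 -0.20639303]
```

View pics/w2.png

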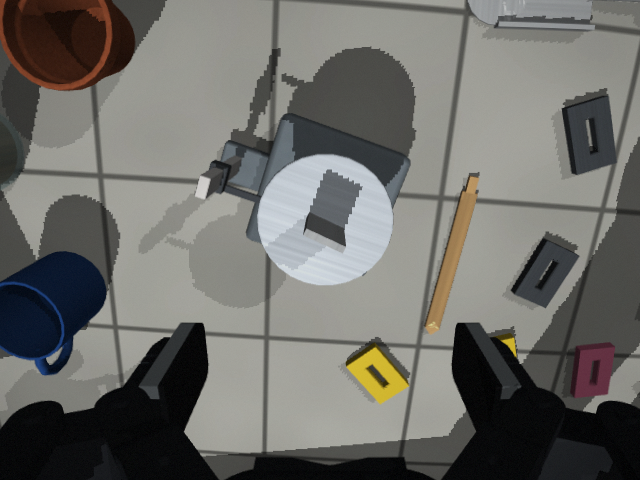

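View pics/w1.png

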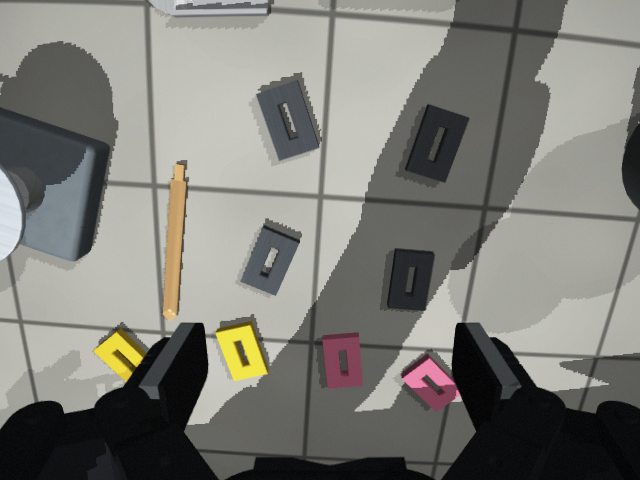

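w1 shows the four dark plates at (120,288), (143,437), (258,270) and (280,410). w2 shows the pan at (218,325) with the dark blade face around (232,325). I'll zoom in on the blade.

```bash
python3 - <<'E'
from seg import *
d=np.load('w2.npy',allow_pickle=True).item(); im,c=d['im'],d['c']
cv2.imwrite('pics/blade2.png',cv2.resize(im[140:290,190:400],None,fx=3.8,fy=3.8,interpolation=cv2.INTER_CUBIC)[:,:,::-1])
c1=np.load('w1.npy',allow_pickle=True).item()['c']
Q=dict(A=[(90,257),(75,298),(145,319),(160,277)],B=[(105,427),(118,468),(183,446),(171,405)],C=[(223,264),(237,299),(294,275),(280,240)],D=[(249,393),(251,434),(310,427),(308,387)])
for k,v in Q.items():
    P=np.array([onz(c1,p,.01)[:2] for p in v]); l=(P[0]+P[1]-P[2]-P[3])/2; w=(P[0]+P[3]-P[1]-P[2])/2
    print(k,P.mean(0).round(4),'yaw',round(np.arctan2(l[1],l[0]),3),'len',np.linalg.norm(l).round(4),np.linalg.norm(w).round(4))
# pan ellipse
hsv=im.max(2); 
E
```

```text
A [ 0.621  -0.0882] yaw 0.336 len 0.0655 0.0411
B [ 0.6065 -0.2292] yaw -0.197 len 0.0635 0.0415
C [ 0.4804 -0.0747] yaw -0.346 len 0.0681 0.0384
D [ 0.4671 -0.2218] yaw 0.027 len 0.0668 0.0426
```

View pics/blade2.png

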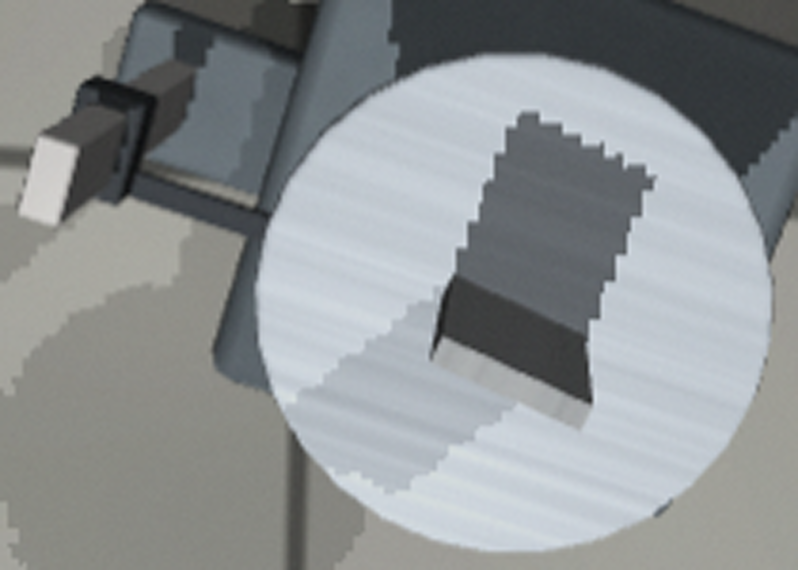

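```bash
python3 - <<'E'
from seg import *
c=np.load('w2.npy',allow_pickle=True).item()['c']
f=lambda x,y:(140+(y+.5)/3.8-.5,190+(x+.5)/3.8-.5)
E=[f(*p) for p in [(256,285),(771,305),(530,52),(515,551),(330,137),(690,480),(700,115),(330,470)]]
B=[f(*p) for p in [(441,337),(594,404),(580,430),(432,360)]]
for h in [.105,.108,.111,.114,.117,.12]:
    P=np.array([onz(c,p,h)[:2] for p in E]); A=np.c_[2*P,np.ones(len(P))]; s=np.linalg.lstsq(A,(P**2).sum(1),rcond=None)[0]
    r=np.sqrt(s[2]+s[:2]@s[:2])
    b=np.array([onz(c,p,h+.042)[:2] for p in B]); l=(b[1]+b[2]-b[0]-b[3])/2
    print(h,'pan',s[:2].round(4),'r',r.round(4),'blade',b.mean(0).round(4),'len',np.linalg.norm(l).round(4),'yaw',np.arctan2(l[1],l[0]).round(3), 'thk',np.linalg.norm((b[0]+b[1]-b[2]-b[3])/2).round(4))
    pt=[f(*p) for p in [(148,170),(265,205)]]
print('post top',onz(c,f(48,177),.125))
from numpy import pi
for y in [-0.4-pi/2,-0.4+pi/2,]: print(arm.ik([.551,.156,.2],[pi,0,y]))
for n,p,y in [('A',(.621,-.088),.336),('B',(.6065,-.229),-.197),('C',(.48,-.075),-.346)]:
    for k in (pi/2,-pi/2): print(n,k,np.round(arm.ik([*p,.05],[pi,0,y+k]),2))
E
```

```text
0.105 pan [0.5444 0.1555] r 0.0503 blade [0.5434 0.1559] len 0.0285 yaw -1.95 thk 0.0048
0.108 pan [0.5453 0.1556] r 0.0498 blade [0.5444 0.1559] len 0.0282 yaw -1.95 thk 0.0048
0.111 pan [0.5461 0.1556] r 0.0493 blade [0.5454 0.1559] len 0.0278 yaw -1.95 thk 0.0047
0.114 pan [0.5469 0.1556] r 0.0488 blade [0.5463 0.156 ] len 0.0275 yaw -1.95 thk 0.0047
0.117 pan [0.5478 0.1556] r 0.0483 blade [0.5473 0.156 ] len 0.0272 yaw -1.95 thk 0.0046
0.12 pan [0.5486 0.1557] r 0.0478 blade [0.5483 0.156 ] len 0.0269 yaw -1.95 thk 0.0046
post top [0.56926561 0.24098084 0.125     ]
[ 0.26294423  0.32472574 -0.7484379   1.61536438  0.22783602  1.29139871
 -2.4934457 ]
[ 0.58444145  0.5245758  -1.24225631  1.6016241   0.50371627  1.38146193
  0.45628039]
A 1.5707963267948966 [ 0.91  0.9  -1.25  1.6   0.88  1.31  1.43]
A -1.5707963267948966 [ 0.57  0.59 -0.67  1.61  0.4   1.08 -1.44]
B 1.5707963267948966 [ 0.99  0.78 -1.02  1.54  0.69  1.22  1.23]
B -1.5707963267948966 [ 0.74  0.61 -0.61  1.55  0.38  1.1  -1.73]
C 1.5707963267948966 [ 1.01  0.44 -1.09  1.97  0.46  1.01  0.93]
C -1.5707963267948966 [ 0.72  0.31 -0.73  1.98  0.25  0.94 -2.05]
```

The blade yaw is about 1.19 rad in world axes (1.47 from the pan's x, within range). Its xy is about (0.545, 0.156) and the pan is at z ≈ 0.109. Next I'll pick plate A and hover it over the blade.

```bash
cat > act.py <<'E'
from h import *
pi=np.pi; BLADE=1.19
PL=dict(A=(.621,-.0882,.336),B=(.6065,-.2292,-.197),C=(.4804,-.0747,-.346))
def pick(k):
    x,y,w=PL[k]
    arm.move_ptp([x,y,.07],[pi,0,w-pi/2])
    hit=arm.movel([x,y,.001],rate=.1,force_limit=6)
    z=arm.read_state()['eef_pos'][2]
    arm.close(); s=arm.read_state()
    print(k,'hit',hit,'z',round(z,4),'width',round(s['gripper_width'],4))
    arm.movel([x,y,.16],rate=.25)
def hover(x,y,z):
    arm.movel([x,y,z+.03],rate=.35,attitude=[pi,0,BLADE-pi/2])
    arm.movel([x,y,z],rate=.1); arm.pause(.15)
def rep():
    s=arm.read_state(); print('t',round(s['time_s'],2),'pos',np.round(s['eef_pos'],4),'F',np.round(s['wrist_force'],2),'w',round(s['gripper_width'],4)); return s
E
python3 - <<'E'
from act import *
pick('A'); s=rep()
hover(.545,.156,.18); s=rep()
im,c=snap('wrist','hoverA'); 
s=rep()
cv2.imwrite('pics/hoverAc.png',cv2.resize(im[180:460,180:460],None,fx=2.1,fy=2.1,interpolation=cv2.INTER_CUBIC)[:,:,::-1])
np.save('hA.npy',dict(im=im,c=c),allow_pickle=True)
E
```

```text
A hit False z 0.0014 width 0.0378
t 8.98 pos [ 0.6201 -0.0884  0.1582] F [ 0.31 -0.79 -2.72] w 0.0378
t 10.58 pos [0.5454 0.1561 0.1806] F [-0.02  0.35 -1.78] w 0.0378
t 10.63 pos [0.5453 0.1561 0.1806] F [-0.78 -0.54 -2.22] w 0.0379
```

View pics/hoverAc.png

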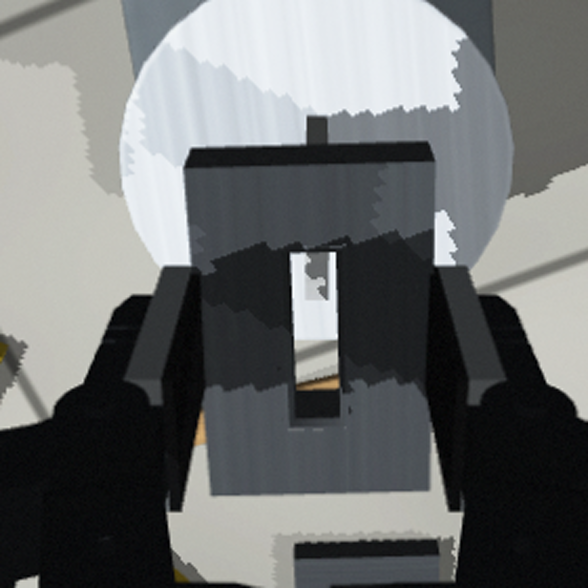

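```bash
cat > meas.py <<'E'
from h import *
def quad(c,pts,z):
    """corners in order along-edge: p0,p1 one end; p2,p3 other end. -> centre, yaw of p2p3->p0p1, len, wid"""
    P=np.array([onz(c,p,z)[:2] for p in pts]); l=(P[0]+P[1]-P[2]-P[3])/2
    return P.mean(0), np.arctan2(l[1],l[0]), np.linalg.norm(l), np.linalg.norm((P[0]+P[3]-P[1]-P[2])/2)
E
python3 - <<'E'
from meas import *
d=np.load('hA.npy',allow_pickle=True).item(); im,c=d['im'],d['c']; print(c['cx'],c['cy'])
f=lambda x,y:(180+(y+.5)/2.1-.5,180+(x+.5)/2.1-.5)
zt=.1806-.0014+.010
print('plate',quad(c,[f(*p) for p in [(187,167),(435,161),(428,492),(212,495)]],zt))
print('slot',quad(c,[f(*p) for p in [(289,252),(337,249),(342,425),(293,428)]],zt))
for z in (.149,.151,.153):
  a=onz(c,f(304,300),z);b=onz(c,f(329,300),z); print('blade end',a.round(4),b.round(4),np.linalg.norm(a-b))
for x,y in [(.5448,.156)]:
  u=np.array([np.cos(1.19),np.sin(1.19)]);v=np.array([-u[1],u[0]])
  for a,b in [(14,2.5),(14,-2.5),(-14,-2.5),(-14,2.5)]:
    r=proj(c,[*(np.array([x,y])+u*a/1e3+v*b/1e3),.151]); print('exp blade crop xy',((r[1]-180)*2.1).round(),((r[0]-180)*2.1).round())
cv2.imwrite('pics/hz.png',cv2.resize(im[225:395,250:390],None,fx=3.5,fy=3.5,interpolation=cv2.INTER_CUBIC)[:,:,::-1])
E
```

```text
329.5204523739841 241.7523735378666
plate (array([0.54434688, 0.15404937]), np.float64(1.2135806710877162), np.float64(0.06431386116854064), np.float64(0.039484112947798466))
slot (array([0.54421414, 0.15389599]), np.float64(1.2116731872031914), np.float64(0.03442819643131583), np.float64(0.008298681391560524))
blade end [0.5367 0.1418 0.149 ] [0.5418 0.1398 0.149 ] 0.005433258826621677
blade end [0.5372 0.1428 0.151 ] [0.5421 0.1408 0.151 ] 0.005371290793937452
blade end [0.5376 0.1438 0.153 ] [0.5425 0.1418 0.153 ] 0.005309322761253238
exp blade crop xy 301.0 173.0
exp blade crop xy 326.0 173.0
exp blade crop xy 325.0 295.0
exp blade crop xy 302.0 295.0
```

View pics/hz.png

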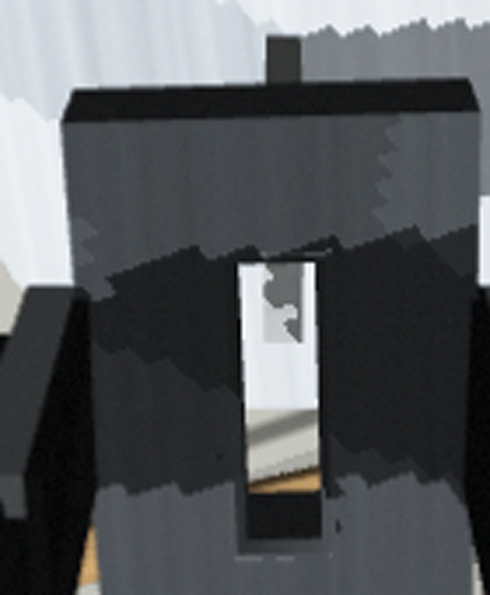

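The plate is about 1.1 mm off the blade along its length, 0.2 mm across, and 0.02 rad in yaw. I'll correct that and lower it.

```bash
cat >> act.py <<'E'
def lower(x,y,yaw,zend,zmid=.14,lim=2.0):
    """two-stage gentle lowering; returns False if the plate hangs up on the blade's top"""
    z=arm.read_state()['eef_pos'][2]
    arm.movel([x,y,z],rate=.02,attitude=[pi,0,yaw]); arm.pause(.2)
    h=arm.movel([x,y,zmid],rate=.05,force_limit=lim); s=rep(); print('stage1',h)
    if h: return False
    h=arm.movel([x,y,zend],rate=.04,force_limit=lim); arm.pause(.2); s=rep(); print('stage2',h); return True
E
python3 - <<'E'
from act import *
lower(.5453+.0006,.1561+.0010,BLADE-pi/2-.023,.099)
E
```

```text
t 12.04 pos [0.5461 0.1572 0.1403] F [ 0.97  0.36 -1.56] w 0.0382
stage1 False
t 13.25 pos [0.5453 0.1568 0.0983] F [1.63 0.55 0.64] w 0.0382
stage2 True
```

```bash
python3 - <<'E'
from act import *
s=arm.read_state(); p=list(s['eef_pos'])
arm.open(); arm.movel([p[0],p[1],.20],rate=.2); rep()
im,c=snap('wrist'); cv2.imwrite('pics/afterA.png',im[:,:,::-1]); np.save('aA.npy',dict(im=im,c=c),allow_pickle=True)
arm.movel([p[0],p[1],.22],rate=.3)
pick('C')
hover(.545,.156,.172); s=rep()
im,c=snap('wrist'); np.save('hC.npy',dict(im=im,c=c),allow_pickle=True)
a=cv2.resize(im[200:440,200:440],(600,600),interpolation=cv2.INTER_CUBIC)
cv2.imwrite('pics/hC.png',a[:,:,::-1]); 
E
```

```text
t 14.44 pos [0.5449 0.1564 0.199 ] F [-0.38  0.81 -1.17] w 0.085
C hit False z 0.0015 width 0.0378
t 20.26 pos [0.5453 0.1562 0.1726] F [ 0.75  1.2  -1.52] w 0.0379
```

View pics/hC.png

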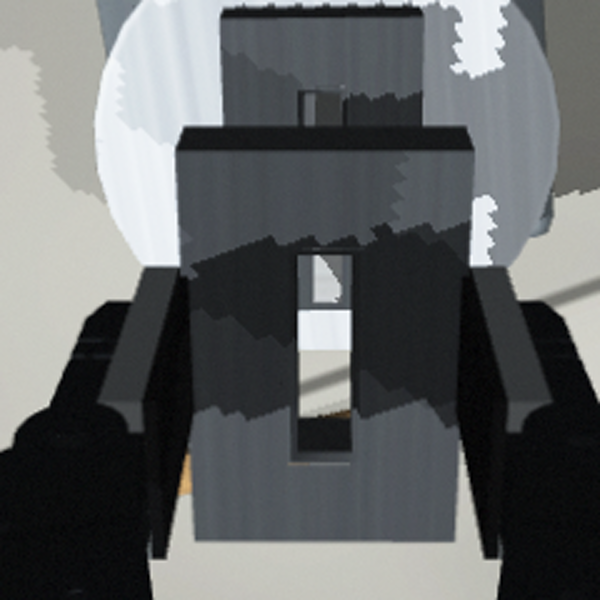

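Plate A lies flat over the blade. The second plate is held squarely, and the blade's end shows in its slot at (327,280).

```bash
python3 - <<'E'
from meas import *
d=np.load('hC.npy',allow_pickle=True).item(); im,c=d['im'],d['c']
f=lambda x,y:(200+(y+.5)/2.5-.5,200+(x+.5)/2.5-.5)
zt=.1726-.0015+.010
P=quad(c,[f(*p) for p in [(177,151),(474,151),(456,541),(196,541)]],zt); print('plate',P)
print('slot',quad(c,[f(*p) for p in [(297,254),(352,254),(352,463),(292,463)]],zt))
print('plateA far edge mid', onz(c,f(322,18),.109), 'yaw perp', np.arctan2(*(onz(c,f(424,18),.109)-onz(c,f(221,18),.109))[[1,0]]))
u=np.array([np.cos(1.19),np.sin(1.19)])
for z in (.139,.141,.143):
  b=onz(c,f(327,304),z)[:2]; B=b+u*.014; e=B-P[0]
  print(z,'blade',B.round(4),'w',np.linalg.norm(onz(c,f(313,304),z)-onz(c,f(342,304),z)).round(4),'along',(e@u).round(4),'lat',(e@[-u[1],u[0]]).round(4))
E
```

```text
plate (array([0.54397092, 0.15342823]), np.float64(1.1908639395044018), np.float64(0.06420166123914113), np.float64(0.03991543291990648))
slot (array([0.54349627, 0.15323399]), np.float64(1.1785401651492546), np.float64(0.034509703003866965), np.float64(0.008278366501935239))
plateA far edge mid [0.55559646 0.18431143 0.109     ] yaw perp -0.3813549219463843
0.139 blade [0.5443 0.1535] w 0.0053 along 0.0002 lat -0.0003
0.141 blade [0.5447 0.1545] w 0.0053 along 0.0012 lat -0.0002
0.143 blade [0.5451 0.1555] w 0.0052 along 0.0023 lat -0.0002
```

```bash
python3 - <<'E'
from act import *
if lower(.5453+.0007,.1562+.0010,BLADE-pi/2,.0985,zmid=.133):
    p=list(arm.read_state()['eef_pos'])
    arm.open(); arm.movel([p[0],p[1],.20],rate=.2); rep()
    # view of pointer/band from the side away from the post: offset the camera
    arm.movel([p[0],p[1],.26],rate=.3); 
    im,c=snap('wrist'); np.save('aC.npy',dict(im=im,c=c),allow_pickle=True)
    cv2.imwrite('pics/aC.png',im[:,:,::-1])
    im,c=snap('scene'); np.save('sC.npy',dict(im=im,c=c),allow_pickle=True)
    print(proj(c,[.545,.155,.09]),proj(c,[.569,.241,.1]))
    cv2.imwrite('pics/sC.png',cv2.resize(im[160:260,300:420],None,fx=5,fy=5,interpolation=cv2.INTER_CUBIC)[:,:,::-1]); rep()
E
```

```text
t 21.7 pos [0.5462 0.1574 0.1333] F [-0.25  0.38 -1.84] w 0.0379
stage1 False
t 22.82 pos [0.5457 0.1569 0.0974] F [2.04 1.4  0.95] w 0.038
stage2 True
t 24.02 pos [0.5454 0.1565 0.199 ] F [-0.24 -0.23 -0.38] w 0.0857
[209.35195183 347.29878611] [190.35304112 370.93840138]
t 24.47 pos [0.5451 0.1564 0.2582] F [-0.04 -0.17 -0.43] w 0.0853
```

View pics/aC.png

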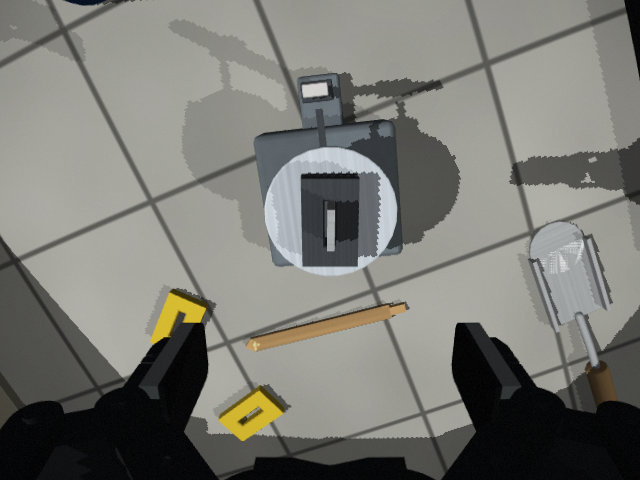

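Two plates lie flat over the blade at (225,330). Next I'll take an oblique view from the front-left to read the pointer against the band.

```bash
cat > look.py <<'E'
from act import *
from scipy.spatial.transform import Rotation as Ro
P=np.array([.565,.226,.088])
def oblique(az=.70,t=np.radians(35),D=.30):
    d=np.array([np.cos(az),np.sin(az),0]);k=np.array([0,0,1.])
    y=np.cos(t)*d+np.sin(t)*k; z=np.sin(t)*d-np.cos(t)*k; x=np.cross(y,z)
    e=Ro.from_matrix(np.c_[x,y,z]).as_euler('xyz')
    pos=P-D*(.313*y+.95*z)+.08*y+.1437*z
    return pos,e
E
python3 - <<'E'
from look import *
q0=np.array(arm.read_state()['q'])
for az in (.7,.5,.3,.9):
    pos,e=oblique(az); q=arm.ik(pos,e)
    print(az,pos.round(3),e.round(2),None if q is None else np.round(np.array(q)-q0,2))
    if q is None: continue
    arm.move_ptp(pos,e); arm.pause(.2)
    im,c=snap('wrist'); np.save('ob.npy',dict(im=im,c=c),allow_pickle=True); rep()
    for n in ('pointer','band'): print(n,[(round(r['score'],2),np.round(r['at'],1).tolist()) for r in arm.look_for(n,'wrist')[:3]])
    print(proj(c,P))
    cv2.imwrite('pics/ob.png',cv2.resize(im[120:320,200:440],None,fx=3,fy=3,interpolation=cv2.INTER_CUBIC)[:,:,::-1]); break
E
```

```text
0.7 [0.494 0.166 0.196] [2.53 0.   2.27] [-0.66 -0.57  0.99  0.71 -0.81 -0.83  3.33]
t 27.52 pos [0.4943 0.1665 0.1957] F [ 0.06 -0.01 -0.47] w 0.0853
pointer [(0.71, [150.6, 271.6]), (0.64, [205.1, 605.5])]
band [(0.69, [110.0, 276.3])]
[241.90969518 329.34867007]
```

View pics/ob.png

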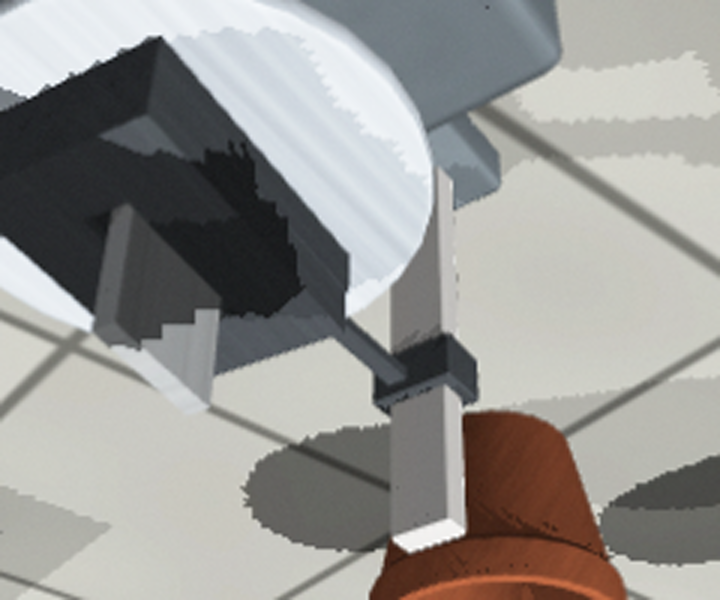

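```bash
python3 - <<'E'
from look import *
d=np.load('ob.npy',allow_pickle=True).item(); c=d['c']
f=lambda x,y:(120+(y+.5)/3-.5,200+(x+.5)/3-.5)
O=np.array([.545,.1553])
for psi in (-.25,-.276,-.30):
    ex=np.array([np.cos(psi),np.sin(psi)]);ey=np.array([-ex[1],ex[0]])
    W=lambda xs,ys,z:[*(O+ex*xs+ey*ys),z]
    g=lambda P:((proj(c,P)[::-1]-[200,120])*3).round().tolist()
    print(psi,'post top corners',[g(W(a,b,.125)) for a,b in [(-.008,.084),(.008,.084),(.008,.092),(-.008,.092)]],[g(W(a,b,.125)) for a,b in [(-.004,.080),(.004,.080),(.004,.096),(-.004,.096)]])
    n=np.array([*ey,0])
    def plane(px,ys):
        o,v=ray(c,px); s=(ys-(o[:2]-O)@ey)/(v@n); p=o+s*v; return [((p[:2]-O)@ex).round(4),p[2].round(4)]
    for nm,px in [('band hi',(405,409)),('band hi R',(443,392)),('band lo',(378,371)),('band lo R',(440,348)),('tip',(395,376)),('post top',(400,548))]:
        print(nm,[plane(f(*px),ys) for ys in (.074,.080,.084)])
    print('tip at z',[(z,g(W(0,.074,z))) for z in (.08,.085,.09,.095)],'pan rim')
E
```

```text
-0.25 post top corners [[454.0, 510.0], [393.0, 532.0], [414.0, 546.0], [474.0, 525.0]] [[428.0, 508.0], [398.0, 519.0], [439.0, 548.0], [468.0, 538.0]]
band hi [[np.float64(-0.0021), np.float64(0.1012)], [np.float64(0.0021), np.float64(0.0961)], [np.float64(0.0048), np.float64(0.0927)]]
band hi R [[np.float64(-0.0124), np.float64(0.1009)], [np.float64(-0.0085), np.float64(0.0957)], [np.float64(-0.0059), np.float64(0.0923)]]
band lo [[np.float64(0.0055), np.float64(0.0874)], [np.float64(0.0098), np.float64(0.0818)], [np.float64(0.0128), np.float64(0.0781)]]
band lo R [[np.float64(-0.0119), np.float64(0.0884)], [np.float64(-0.0081), np.float64(0.0829)], [np.float64(-0.0055), np.float64(0.0792)]]
tip [[np.float64(0.0006), np.float64(0.0909)], [np.float64(0.0048), np.float64(0.0855)], [np.float64(0.0077), np.float64(0.0819)]]
post top [[np.float64(-0.0005), np.float64(0.136)], [np.float64(0.0037), np.float64(0.132)], [np.float64(0.0065), np.float64(0.1293)]]
tip at z [(0.08, [396.0, 337.0]), (0.085, [396.0, 354.0]), (0.09, [396.0, 371.0]), (0.095, [396.0, 389.0])] pan rim
-0.276 post to
[... 1453 characters left out ...]
np.float64(-0.0099), np.float64(0.092)]]
band lo [[np.float64(0.0016), np.float64(0.0875)], [np.float64(0.0056), np.float64(0.0822)], [np.float64(0.0082), np.float64(0.0786)]]
band lo R [[np.float64(-0.0152), np.float64(0.0878)], [np.float64(-0.0118), np.float64(0.0825)], [np.float64(-0.0095), np.float64(0.0789)]]
tip [[np.float64(-0.0031), np.float64(0.0908)], [np.float64(0.0007), np.float64(0.0856)], [np.float64(0.0033), np.float64(0.0821)]]
post top [[np.float64(-0.0041), np.float64(0.1359)], [np.float64(-0.0003), np.float64(0.132)], [np.float64(0.0022), np.float64(0.1294)]]
tip at z [(0.08, [383.0, 342.0]), (0.085, [383.0, 359.0]), (0.09, [383.0, 376.0]), (0.095, [383.0, 394.0])] pan rim
```

The tip sits in front of the band but near its upper edge, so two plates may or may not be enough. I want a reading with less parallax, so I'll check which lower or more side-on views are reachable.

```bash
python3 - <<'E'
from look import *
q0=np.array(arm.read_state()['q'])
for az in (-.26,0,.25,.5,.9,1.2):
  for t in (35,45,52,60):
    for D in (.22,.28):
      pos,e=oblique(az,np.radians(t),D)
      try: q=arm.ik(pos,e)
      except Exception as ex: q=None
      if q is not None: print(az,t,D,pos.round(3),np.abs(np.array(q)-q0).max().round(2))
E
```

```text
-0.26 35 0.22 [0.538 0.233 0.148] 2.55
-0.26 35 0.28 [0.491 0.246 0.184] 2.35
-0.26 45 0.22 [0.528 0.236 0.142] 2.59
-0.26 45 0.28 [0.476 0.25  0.169] 2.7
-0.26 52 0.22 [0.522 0.237 0.137] 2.83
-0.26 52 0.28 [0.467 0.252 0.157] 2.91
-0.26 60 0.22 [0.516 0.239 0.13 ] 3.09
-0.26 60 0.28 [0.459 0.254 0.143] 3.09
0 35 0.22 [0.537 0.226 0.148] 2.11
0 35 0.28 [0.489 0.226 0.184] 1.74
0 45 0.22 [0.527 0.226 0.142] 2.53
0 45 0.28 [0.473 0.226 0.169] 2.2
0 52 0.22 [0.52  0.226 0.137] 2.88
0.25 35 0.22 [0.538 0.219 0.148] 1.44
0.25 35 0.28 [0.491 0.207 0.184] 1.17
0.25 45 0.22 [0.528 0.217 0.142] 1.39
0.5 35 0.22 [0.54  0.212 0.148] 0.6
0.5 35 0.28 [0.498 0.189 0.184] 0.5
0.5 45 0.22 [0.531 0.208 0.142] 0.5
0.9 35 0.22 [0.547 0.204 0.148] 1.18
0.9 35 0.28 [0.518 0.166 0.184] 1.07
1.2 35 0.22 [0.555 0.2   0.148] 1.31
1.2 52 0.22 [0.549 0.184 0.137] 4.94
1.2 52 0.28 [0.528 0.132 0.157] 4.91
1.2 60 0.22 [0.547 0.178 0.13 ] 4.82
1.2 60 0.28 [0.525 0.124 0.143] 4.77
```

```bash
python3 - <<'E'
from look import *
s=arm.read_state(); p=np.array(s['eef_pos'])
arm.movel(list(p+[0,0,.11]),rate=.3)
pos,e=oblique(-.26,np.radians(45),.28)
arm.move_ptp(list(pos+[0,0,.12]),e); arm.movel(list(pos),rate=.25); arm.pause(.3)
im,c=snap('wrist'); np.save('ob2.npy',dict(im=im,c=c),allow_pickle=True); rep(); print(proj(c,P))
for n in ('pointer','band'): print(n,[(round(r['score'],2),np.round(r['at'],1).tolist()) for r in arm.look_for(n,'wrist')[:3]])
a=cv2.resize(im[150:300,240:440],None,fx=4,fy=4,interpolation=cv2.INTER_CUBIC)
cv2.imwrite('pics/ob2.png',a[:,:,::-1])
arm.movel(list(pos+[0,0,.12]),rate=.3)
E
```

```text
Traceback (most recent call last):
plant.IKError: the arm cannot follow that straight line within its joint ranges
```

```bash
python3 - <<'E'
from look import *
rep(); q0=np.array(arm.read_state()['q']); print(q0.round(2))
for az in (-.26,-.1,.1):
  for t in (35,40,45):
    pos,e=oblique(az,np.radians(t),.28); q=arm.ik(list(pos),e)
    if q is None: continue
    dq=np.abs(np.array(q)-q0).max(); print(az,t,dq.round(2))
E
```

```text
t 29.74 pos [0.4762 0.2491 0.2889] F [0.41 0.56 1.54] w 0.085
[ 0.59 -0.46 -1.29  2.03  0.29  0.82  0.39]
-0.26 35 0.52
-0.26 40 0.62
-0.26 45 0.74
-0.1 35 0.25
-0.1 40 0.27
-0.1 45 0.37
0.1 35 0.44
0.1 40 0.39
0.1 45 0.51
```

```bash
python3 - <<'E'
from look import *
q0=arm.read_state()['q']
pos,e=oblique(-.1,np.radians(45),.28)
arm.move_ptp(list(pos),e); arm.pause(.3)
im,c=snap('wrist'); np.save('ob2.npy',dict(im=im,c=c),allow_pickle=True); rep(); print(proj(c,P))
for n in ('pointer','band'): print(n,[(round(r['score'],2),np.round(r['at'],1).tolist()) for r in arm.look_for(n,'wrist')[:3]])
a=cv2.resize(im[150:300,240:440],None,fx=4,fy=4,interpolation=cv2.INTER_CUBIC)
cv2.imwrite('pics/ob2.png',a[:,:,::-1])
arm.move_joints(q0); rep()
E
```

```text
t 30.64 pos [0.4739 0.2359 0.1699] F [ 0.05 -0.28 -0.56] w 0.0855
[239.76661581 328.04247087]
pointer [(0.78, [216.7, 212.4])]
band [(0.59, [147.6, 227.6])]
t 31.29 pos [0.4763 0.2495 0.2893] F [-0.86 -0.78 -0.68] w 0.0851
```

View pics/ob2.png

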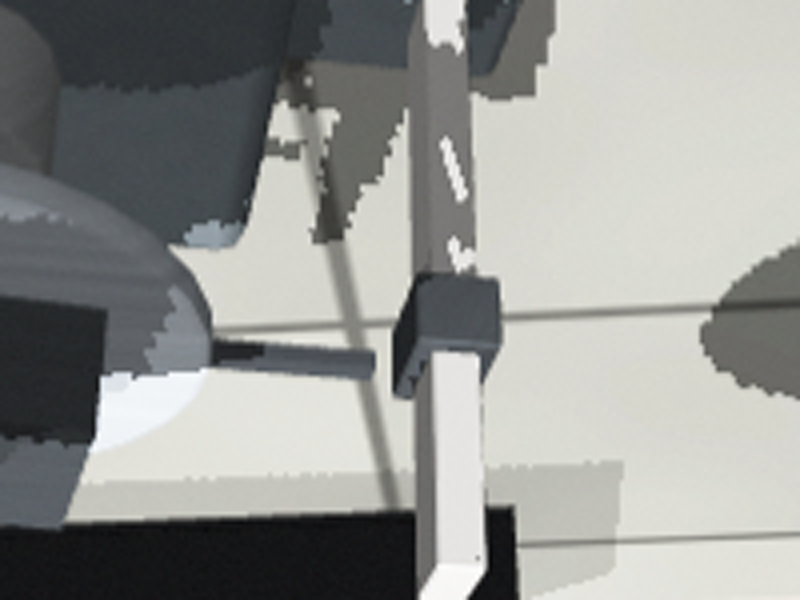

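```bash
python3 - <<'E'
from look import *
from scipy.optimize import least_squares
f=lambda k,x,y:{1:(120+(y+.5)/3-.5,200+(x+.5)/3-.5),2:(150+(y+.5)/4-.5,240+(x+.5)/4-.5)}[k]
C={1:np.load('ob.npy',allow_pickle=True).item()['c'],2:np.load('ob2.npy',allow_pickle=True).item()['c']}
print('tri tip',tri(C[1],f(1,400,376),C[2],f(2,375,364)))
print('tri band lo corner(-x)',tri(C[1],f(1,440,346),C[2],f(2,423,276)))
print('tri band hi corner(-x)',tri(C[1],f(1,446,392),C[2],f(2,429,342)))
print('tri band lo (+x)',tri(C[1],f(1,374,371),C[2],f(2,395,338)))
print('tri band hi (+x)',tri(C[1],f(1,377,412),C[2],f(2,395,397)))
O=np.array([.545,.1553])
psi=-.26; ex=np.array([np.cos(psi),np.sin(psi)]);ey=np.array([-ex[1],ex[0]])
for k in (1,2):
  def atx(px,xs):
    o,v=ray(C[k],px); s=(xs-(o[:2]-O)@ex)/(v[:2]@ex); p=o+s*v; return ((p[:2]-O)@ey).round(4),p[2].round(4)
  if k==2:
    print('tip',atx(f(2,375,364),0),'lo-',atx(f(2,423,276),-.009),'hi-',atx(f(2,429,342),-.009),'lo+',atx(f(2,395,338),.009),'hi+',atx(f(2,395,397),.009))
E
```

```text
tri tip (array([0.56519164, 0.2294873 , 0.08879752]), np.float64(0.0001742917468400482))
tri band lo corner(-x) (array([0.56063639, 0.23831043, 0.07677015]), np.float64(0.002574192560904748))
tri band hi corner(-x) (array([0.56007379, 0.23924073, 0.08966453]), np.float64(0.0034724857893004917))
tri band lo (+x) (array([0.57792578, 0.23206484, 0.07811469]), np.float64(0.0013750744897215235))
tri band hi (+x) (array([0.57686926, 0.23219939, 0.09028774]), np.float64(0.002258540415180685))
tip (np.float64(0.0768), np.float64(0.0889)) lo- (np.float64(0.0831), np.float64(0.0771)) hi- (np.float64(0.0839), np.float64(0.089)) lo+ (np.float64(0.0818), np.float64(0.0791)) hi+ (np.float64(0.0817), np.float64(0.0902))
```

My viewing budget is used up, so from here I read positions numerically. I'll sample intensity profiles along the post face and across the pointer against z.

```bash
python3 - <<'E'
from look import *
D={k:np.load(n,allow_pickle=True).item() for k,n in ((1,'ob.npy'),(2,'ob2.npy'))}
psi=-.26; ex=np.array([np.cos(psi),np.sin(psi)]);ey=np.array([-ex[1],ex[0]]);O=np.array([.545,.1553])
W=lambda xs,ys,z:[*(O+ex*xs+ey*ys),z]
def prof(k,xs,ys,z0,z1,st=.0005):
    zs=np.arange(z0,z1,st); p=np.array([proj(D[k]['c'],W(xs,ys,z)) for z in zs],np.float32)
    g=cv2.cvtColor(D[k]['im'],cv2.COLOR_RGB2GRAY)
    v=cv2.remap(g,p[:,1].copy(),p[:,0].copy(),cv2.INTER_LINEAR).ravel().astype(int)
    return zs,v
for k,xs,ys,z0,z1 in [(2,-.008,.086,.07,.10),(2,-.008,.088,.07,.10),(2,-.008,.090,.07,.10),(1,-.004,.084,.07,.10),(1,-.006,.084,.07,.10),(2,0,.073,.078,.098),(2,0,.075,.078,.098),(2,0,.070,.078,.098),(2,-.008,.088,.115,.135)]:
    zs,v=prof(k,xs,ys,z0,z1); print(k,xs,ys,'from',z0,':',*v)
E
```

```text
2 -0.008 0.086 from 0.07 : 121 121 121 121 120 120 120 120 120 120 120 96 78 75 77 78 77 78 79 79 78 78 79 79 79 79 78 78 79 80 80 80 81 80 82 90 107 110 104 120 169 217 228 229 229 228 228 228 228 228 228 228 229 228 228 228 228 228 228 228
2 -0.008 0.088 from 0.07 : 221 228 229 204 176 158 153 153 137 128 115 88 79 78 79 79 78 78 78 78 77 77 77 78 79 80 80 79 80 80 81 81 80 81 83 90 110 102 92 85 175 217 228 229 228 228 228 228 228 229 229 229 228 229 228 228 227 229 228 228
2 -0.008 0.09 from 0.07 : 121 130 151 197 221 229 229 229 224 181 138 102 89 82 78 77 77 77 77 78 79 78 79 80 80 80 80 81 81 81 81 80 81 82 83 94 107 100 92 109 171 206 224 229 228 228 229 228 228 228 228 228 228 228 228 228 229 229 229 228
1 -0.004 0.084 from 0.07 : 117 118 119 116 111 105 99 98 93 81 67 51 42 38 38 39 37 34 36 38 38 38 38 37 38 38 39 39 39 38 38 38 39 40 59 76 84 87 87 92 99 110 116 117 117 118 118 119 118 118 119 118 117 118 119 118 118 118 118 118
1 -0.006 0.084 from 0.07 : 118 118 118 111 103 100 98 97 94 82 68 51 39 33 31 30 33 36 38 39 39 38 37 37 38 38 38 38 38 37 38 40 41 42 60 75 82 86 88 94 102 112 119 120 122 123 122 121 122 121 120 120 120 119 119 120 120 120 119 119
2 0 0.073 from 0.078 : 136 133 133 133 132 132 132 133 132 132 132 133 135 137 139 141 137 107 90 81 80 81 83 88 93 95 98 114 156 201 215 220 223 225 226 227 227 227 227 227 227
2 0 0.075 from 0.078 : 209 207 205 203 198 185 160 141 134 153 167 171 168 164 160 156 139 112 92 83 80 81 85 89 93 95 96 96 115 127 132 134 135 137 141 144 146 150 155 162 169
2 0 0.07 from 0.078 : 198 203 206 209 210 211 210 178 155 138 166 193 218 224 225 221 205 158 111 83 80 81 85 90 94 97 98 134 185 215 224 227 226 226 226 227 227 227 227 228 228
2 -0.008 0.088 from 0.115 : 228 228 228 229 229 229 228 228 228 228 229 228 228 228 228 228 228 228 228 228 227 239 247 249 248 247 247 247 247 246 246 246 219 153 60 28 22 21 21 22 19
```

The numbers agree across both views. The band runs from about 0.0765 to 0.0895 and the tip is at about 0.0886, only ~1 mm inside the top edge. A third plate should bring it about 10 mm lower, to roughly 4 mm below centre, which is safer. I'll pick plate B and compare its hold with plate C's at the same hover pose.

```bash
cat > prof.py <<'E'
from act import *
u=np.array([np.cos(BLADE),np.sin(BLADE)]);v=np.array([-u[1],u[0]])
def edges(im,c,tcp,zt,lat,rng=(-.045,.045)):
    s=np.arange(*rng,.001); p=np.array([proj(c,[*(np.array(tcp[:2])+u*a+v*lat),zt]) for a in s],np.float32)
    g=cv2.cvtColor(im,cv2.COLOR_RGB2GRAY); return cv2.remap(g,p[:,1].copy(),p[:,0].copy(),cv2.INTER_LINEAR).ravel()
E
python3 - <<'E'
from prof import *
x,y,w=PL['B']
arm.move_ptp([.56,-.02,.28],[pi,0,w-pi/2]); rep()
pick('B'); hover(.545,.156,.172); s=rep()
im,c=snap('wrist'); np.save('hB.npy',dict(im=im,c=c),allow_pickle=True)
C=np.load('hC.npy',allow_pickle=True).item()
tC=[.5453,.1562]
for lat in (-.013,.013,0):
    print('lat',lat); print('C',*edges(C['im'],C['c'],tC,.1811,lat)); print('B',*edges(im,c,s['eef_pos'],s['eef_pos'][2]+.0085,lat))
# lateral check across plate, both sides
E
```

```text
t 33.25 pos [ 0.5598 -0.0199  0.2798] F [ 0.23 -0.04 -0.02] w 0.0855
B hit False z 0.0014 width 0.0379
t 38.66 pos [0.5454 0.156  0.1727] F [ 0.16  0.64 -0.99] w 0.038
lat -0.013
C 195 195 194 195 195 196 195 196 195 194 102 85 85 85 85 84 86 86 85 87 86 85 86 87 86 87 86 87 86 86 88 89 90 87 88 71 33 31 33 32 33 32 33 31 32 33 31 34 32 32 31 31 32 31 31 32 33 31 33 32 32 36 45 47 88 88 89 89 91 90 89 90 90 89 68 23 24 25 135 134 133 132 134 133 134 134 134 136 137 137
B 100 100 100 100 101 193 195 195 196 196 196 197 197 189 101 86 86 86 84 84 86 87 86 87 86 87 86 87 87 87 89 88 87 87 88 85 36 33 33 34 33 34 32 31 30 33 31 33 32 32 33 33 34 32 33 32 32 32 33 33 33 36 45 44 75 86 88 88 90 89 88 89 89 88 88 88 89 89 34 24 24 75 136 136 136 136 137 137 133 135
lat 0.013
C 194 195 196 197 195 197 198 198 197 196 119 82 83 82 82 84 83 84 84 84 86 83 83 83 84 84 84 83 83 83 84 85 83 82 43 43 41 42 42 41 41 43 42 43 41 41 43 43 44 33 32 31 31 31 32 31 32 34 31 34 74 74 73 73 75 75 74 73 75 74 74 74 76 74 57 25 25 23 75 75 76 77 76 75 75 75 75 75 84 89
B 194 195 196 196 196 196 198 197 197 
[... 169 characters left out ...]
5 74 75 75 74 76 74 75 75 78 76 77 76 77 77 73 23 24 24 75 76 75 76 75 75 86 90
lat 0
C 196 196 196 197 197 197 199 200 199 201 121 84 85 86 86 85 85 85 86 85 85 85 85 85 98 68 60 23 22 22 24 24 26 133 177 200 203 195 135 119 165 203 203 203 231 235 235 234 234 234 226 94 209 206 206 200 209 155 110 30 39 75 76 76 76 75 76 76 76 76 76 77 75 77 59 23 24 24 59 57 57 57 59 85 89 89 88 90 89 89
B 137 195 197 198 197 198 198 199 199 199 199 200 201 201 118 85 84 87 87 85 85 85 85 86 86 86 86 86 85 70 62 23 22 23 23 23 79 201 144 119 155 203 203 204 202 203 202 205 235 235 96 86 86 87 87 99 209 207 206 200 209 209 210 86 97 77 76 76 76 77 77 76 78 77 77 76 77 77 66 24 23 28 66 89 90 90 91 91 91 91
```

Plate B sits 4 mm farther along than C did, with the same yaw and sideways position. I'll correct for that and lower it.

```bash
python3 - <<'E'
from look import *
if lower(.5445,.1534,BLADE-pi/2,.1025,zmid=.125):
    p=list(arm.read_state()['eef_pos'])
    arm.open(); arm.movel([p[0],p[1],.20],rate=.2); rep()
    arm.movel([p[0],p[1],.27],rate=.3)
    pos,e=oblique(0,np.radians(35),.28)
    arm.move_ptp(list(pos+[0,0,.10]),e); print(arm.read_state()['q'])
    q=arm.ik(list(oblique(-.1,np.radians(45),.28)[0]),oblique(-.1,np.radians(45),.28)[1])
    print(None if q is None else np.round(np.array(q)-np.array(arm.read_state()['q']),2)); rep()
E
```

```text
t 40.29 pos [0.5447 0.1535 0.1254] F [ 0.65 -0.38 -2.04] w 0.038
stage1 False
t 41.2 pos [0.5444 0.1533 0.1026] F [-1.44 -0.34  1.07] w 0.0377
stage2 False
t 42.38 pos [0.5439 0.1533 0.1989] F [-0.97  0.22  0.14] w 0.0851
[-1.06227625 -0.26583072  0.23812429  2.0888249   0.61775986  0.95907624
  0.47678908]
[ 0.06  0.16 -0.21  0.23  0.42 -0.15 -0.69]
t 43.82 pos [0.4887 0.2254 0.2829] F [-0.09  0.45 -0.26] w 0.0851
```

```bash
python3 - <<'E'
from look import *
q0=arm.read_state()['q']
pos,e=oblique(-.1,np.radians(45),.28)
arm.move_ptp(list(pos),e); arm.pause(.3)
im,c=snap('wrist'); np.save('ob3.npy',dict(im=im,c=c),allow_pickle=True); cv2.imwrite('pics/ob3.png',im[:,:,::-1]); rep()
arm.move_joints(q0); rep()
psi=-.26; ex=np.array([np.cos(psi),np.sin(psi)]);ey=np.array([-ex[1],ex[0]]);O=np.array([.545,.1553])
W=lambda xs,ys,z:[*(O+ex*xs+ey*ys),z]
d2=np.load('ob2.npy',allow_pickle=True).item()
def prof(im,c,xs,ys,z0,z1,st=.0005):
    p=np.array([proj(c,W(xs,ys,z)) for z in np.arange(z0,z1,st)],np.float32)
    return cv2.remap(cv2.cvtColor(im,cv2.COLOR_RGB2GRAY),p[:,1].copy(),p[:,0].copy(),cv2.INTER_LINEAR).ravel()
for a in [(-.008,.086,.072,.095),(0,.070,.066,.096),(0,.073,.066,.096),(0,.066,.066,.096),(-.008,.088,.118,.130)]:
    print(a); print('new',*prof(im,c,*a)); print('old',*prof(d2['im'],d2['c'],*a))
E
```

```text
t 44.87 pos [0.4739 0.2353 0.1698] F [-1.27  0.38  0.44] w 0.0855
t 45.57 pos [0.4884 0.2253 0.2825] F [ 0.3  -0.15 -0.49] w 0.0853
(-0.008, 0.086, 0.072, 0.095)
new 124 125 124 123 124 124 117 93 86 83 80 80 80 81 82 83 82 81 81 82 82 82 81 82 82 83 82 83 84 84 84 94 115 111 106 115 188 219 230 231 231 231 231 231 231 231 231
old 120 120 120 120 120 120 120 96 78 75 77 78 77 78 79 79 78 78 79 79 79 79 78 78 79 80 80 80 81 80 82 90 107 110 104 120 169 217 228 229 229 228 228 228 228 228 228
(0, 0.07, 0.066, 0.096)
new 79 97 123 132 136 137 137 137 137 138 139 141 144 147 151 153 156 161 166 171 175 161 130 103 87 81 83 87 93 96 98 99 99 120 159 204 223 229 228 228 229 229 229 229 229 228 228 229 229 229 229 229 229 228 229 229 229 230 229 229
old 77 114 126 133 133 132 132 132 134 135 135 139 144 148 152 156 161 166 169 174 179 185 190 194 198 203 206 209 210 211 210 178 155 138 166 193 218 224 225 221 205 158 111 83 80 81 85 90 94 97 98 134 185 215 224 227 226 226 226 227
(0, 0.073, 0.066, 0.096)
new 218 218 218 217 216 216 216 213 210 206 202 198 194 190 185 181 177 173 169 164 159
[... 417 characters left out ...]
168 186 210 216 218 218 217 217 217 218 218 218 218 217 218 217 217 218 217 212 197 152 110 84 81 82 84 91 95 97 99 104 115 129 159 208 221 228 229 228 228 228 229 229 228 228 229 229 229 229 229 229 229 229 228 230 230 230 230
old 184 187 189 204 210 212 213 213 213 214 214 213 213 213 212 213 213 213 213 213 212 212 212 213 212 211 212 212 212 213 212 203 180 157 146 156 195 218 225 225 199 153 107 86 81 80 85 91 94 96 99 103 174 214 226 227 226 226 227 227
(-0.008, 0.088, 0.118, 0.13)
new 231 231 231 231 231 231 231 232 232 231 231 231 231 231 233 241 250 251 250 249 249 249 248 248 248
old 228 228 228 228 229 228 228 228 228 228 228 228 228 228 227 239 247 249 248 247 247 247 247 246 246
```

The pointer moved down 9.3 mm with the third plate, to about 0.079. It now sits about 3.7 mm below the band centre, with about 2.8 mm to the lower edge. I'll do a last check that the bystanders haven't moved, then hand in.

```bash
python3 - <<'E'
from h import *
im,c=snap('top'); o=cv2.imread('pics/top0.png')[:,:,::-1]
d=cv2.threshold(cv2.absdiff(im,o).max(2),60,255,cv2.THRESH_BINARY)[1]
d=cv2.morphologyEx(d,cv2.MORPH_OPEN,np.ones((3,3),np.uint8))
n,_,st,ce=cv2.connectedComponentsWithStats(d)
for i in range(1,n): print(st[i].tolist(),ce[i].round().tolist())
arm.close_job(); print(arm.read_state()['time_s'])
E
```

```text
[246, 142, 119, 86, 3177] [310.0, 182.0]
[301, 154, 3, 3, 9] [302.0, 155.0]
[238, 172, 3, 3, 9] [239.0, 173.0]
[245, 176, 54, 30, 825] [278.0, 186.0]
[237, 178, 4, 5, 19] [239.0, 180.0]
[423, 186, 198, 106, 7879] [541.0, 237.0]
[368, 193, 41, 44, 1176] [383.0, 218.0]
[251, 194, 11, 7, 47] [256.0, 197.0]
[269, 196, 3, 3, 9] [270.0, 197.0]
[403, 198, 16, 13, 144] [411.0, 203.0]
[278, 201, 8, 11, 46] [282.0, 205.0]
[236, 216, 33, 35, 528] [253.0, 235.0]
[349, 222, 17, 15, 169] [359.0, 230.0]
[371, 239, 34, 28, 512] [391.0, 248.0]
[338, 251, 22, 29, 410] [349.0, 265.0]
[136, 258, 102, 119, 6115] [186.0, 323.0]
[159, 270, 9, 10, 73] [163.0, 275.0]
[161, 289, 3, 3, 9] [162.0, 290.0]
[162, 301, 5, 4, 16] [164.0, 302.0]
[317, 339, 17, 18, 149] [325.0, 349.0]
[139, 377, 113, 103, 4025] [190.0, 435.0]
[175, 379, 24, 7, 113] [185.0, 381.0]
[120, 381, 8, 18, 87] [124.0, 389.0]
[137, 419, 5, 5, 19] [139.0, 421.0]
[633, 425, 7, 13, 65] [637.0, 430.0]
[147, 428, 24, 18, 103] [159.0, 438.0]
[611, 433, 4, 3, 12] [612.0, 434.0]
[160, 445, 3, 3, 9] [161.0, 446.0]
[165, 447, 5, 3, 15] [167.0, 448.0]
[235, 446, 3, 5, 15] [236.0, 448.0]
[310, 467, 9, 13, 86] [314.0, 473.0]
[271, 475, 5, 5, 21] [273.0, 477.0]
[294, 478, 3, 2, 6] [295.0, 478.0]
the job is handed in; nothing more can be done
the job is handed in; nothing more can be done
```

I put three dark plates over the blade and left the fourth on the sill, then handed the job in at about 46 s, with the robot touching nothing. The yellow and pink look-alikes were left alone.

- **Placing:** each plate went over the blade on the first try. I lowered them gently and let each one rest before opening the fingers. The pan stayed at about 78 mm or higher by my measurements, well above its 66 mm stop.
- **Two plates:** the pointer was at about 88.6 mm. The band runs from about 76.5 to 89.5 mm, so it was only about 1 mm inside the top edge. The earlier, rougher readings put it 4.6 to 5.9 mm above centre.
- **Third plate:** because that margin was so small, I added a third plate. This was a judgement call, as two plates also seemed to read just inside the band.
- **Final reading:** the pointer moved down 9.3 mm to about 79.3 mm, 3.7 mm below the band's centre. That leaves about 2.8 mm to the lower edge, against an error of up to about 1 mm.
- **Checks that fell short:**
  - The last pointer reading came from one camera view, read from pixel brightness rather than by eye, because I had used up my picture viewings.
  - The before-and-after comparison from the top camera was inconclusive. Most of the differences looked like the arm, its shadow and the moved plates, but I could not confirm that nothing else shifted.
  - I felt no contact with anything else during the moves.

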